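# Take the test head off its bayonet mount

## Robot

A 7-joint arm with a two-finger parallel gripper is mounted at the origin on the work surface. World frame = base frame: x ahead of the robot, y to its left, z up, the work surface at z = 0. Lengths are in m, angles in rad, forces in N, time in s.
With the tool pointing down it reaches from about 0.425 to 0.925 m from the base axis. Payload 6.8 kg.
Tool frame: the origin (TCP) lies midway between the tips of the shut fingers; the grasp point (between the pads) lies bot.grip_point_offset behind it (bot.grip_point_offset is the distance from the TCP to the grasp point, in m); z points along the fingers, y is the line along which they close (so a half turn about z gives the same grasp; the last joint's range is limited). The gripper opens to 85 mm and grips with 20 to 120 N. Pads are 22 mm wide; open, the fingers measure 114 mm over their backs; the gripper's body (76 mm by 85 mm) begins 54 mm behind the grasp point. The pads swing forward as they close: fully open they stand 13 mm farther back than shut.
Start: joints at [-0.108, 0.477, 0.022, 1.555, -0.011, 1.109, -0.083], TCP at [0.675, 0, 0.231] pointing down, gripper open.
Joint ranges: [-2.96, 2.96], [-0.34, 2.1], [-1.41, 1.46], [0.24, 2.44], [-1.37, 4.51], [0.17, 1.92], [-2.96, 2.96]. Speed limits (rad/s): [2.39, 2.39, 3.14, 3.14, 3.14, 3.14, 3.14].

## Interface

Orientations are given as a unit quaternion [w, x, y, z].
In Python, from station import get_obs, cams, job, bot gives the robot as it stands.
- The arm moves only by the tool arm_command, never from a script. Its argument "rows" is a list that holds one entry, the list of rows, each a list of 5 numbers: the finger opening in mm, from 0 to 85.4, then the shift along the world's x, y, z in units of 60 mm (1.0 is 60 mm), then the turn about the world's z in units of 0.08 rad (1.0 is 0.08 rad). In form: [[[grip, x, y, z, turn], ...]]. A call has exactly 10 rows; each row shifts and turns the commanded pose from where the row before left it; what a row does not reach is not made up. A row lasts 1/8 s, in which the tool goes at most 62.5 mm and 10.7 degrees, less where a joint would pass 70% of its speed; a pose out of reach is approached as far as the arm can. A call with a number of a shift or a turn outside -1 to 1 is refused whole. A call with a gripper value outside its range is refused whole. The fingers move at their own pace and stop on an object; "newtons" is the grip in N (left out, the last holds). Time passes only in rows, so rows that do not move let the fingers close, or fill a call up. It gives the time, the measured TCP pose, the force, the opening and the grip force at its end, in the units of the state.
- get_obs(): the state, without advancing time (a new reading comes with each control period).
- cams.read_camera(name): name is "scene" or "side" or "wrist"; returns the picture (384x512x3 uint8, red, green, blue); there is no depth.
- cams.camera_params(name): a dict with "K" (3x3 intrinsics, pixels), "k1" (the pictures are not rectified: a ray, as slopes to the right and down, at radius r is drawn at 1 + k1 r^2 times it, then the intrinsics apply), "extrinsics" (4x4, takes a point from camera to world coordinates). Camera axes: x right, y down, z forward; pixel columns grow to the right and rows downward; lengths in m; the calibration is good to about 2 mm. A picture is of the moment at which its call begins: read the wrist's pose just before it. camera_params takes no time and is no camera call; for the wrist camera it gives the pose at the moment of the call.
- job.hand_in(): hands the job in; it is judged then, once.
The state is a dict: "t": time; "q": joint angles; "joint_vel": joint speeds; "joint_torque": joint torques, N m; "eef_pos": TCP position; "tool_rot": TCP orientation; "contact_force": force on the tool from outside, world axes, zero at the start; "torque": the same for the moment, N m; "gripper_width": opening from 0.0 (shut) to 1.0 (fully open); "grasp_force": force on a finger pad.
Only numpy, scipy, OpenCV 4.12 (cv2) and the standard library are available. Lean on these libraries where they do the work, as an engineer would, in place of code of your own. Each camera call takes 0.05 s, during which the arm holds its last target. There are 200 camera calls.

## Task

Press the red release button on the green bayonet mount fully down (it stays down), twist the blue-gripped test head anticlockwise, seen from above, about a quarter turn until it stops, then lift it off. Stand the head upright in the middle of the black rubber pad, letting go only once it is down on the pad. Do not disturb the brick, the caliper, the scribe or the two orange cubes.

Things in the scene. Friction and masses are not known exactly. Their poses are not given: they have to be found in the camera images.
- head_center (a point): Test head, loose, about 0.4 kg, 66 mm tall. Point on its axis, half-way up (33 mm above its underside); z up its axis. At the very bottom two flat brass ears, 6 mm thick, 16 mm wide, reach 46 mm from the axis along +x and -x; above them an aluminium drum, 61 mm across, up to 22 mm. Same after a half turn. Starts locked in the mount, x along the mount's x (or opposite).
- head_grip (a point): Point on the head's axis 46 mm above its underside: the middle of the solid blue plastic grip bar, 60 mm long along x, 34 mm wide along y, reaching from 22 to 66 mm above the underside. Pinch it across its width (along y) from above; the drum's top lies 24 mm below this point.
- mount_seat (a point): Green fixed plinth, 35 mm high, x from -110 to +62 mm, y from -62 to +62 mm, with the bayonet socket on top. Point on the socket's axis on the plinth's top face, on which the head stands; z up. While the release button is up, two latch pins block the head's turn.
- socket_ring (a point): Centre of the top of the steel socket ring, 14 mm above the plinth; ring 66 mm inner, 112 mm outer diameter. It holds the ears down (2 mm play up, 2.5 mm sideways). Two notches lie 1.40 rad anticlockwise, seen from above, from the mount's x and -x. The head turns from 0 (locked) to a stop at about 1.42 rad, ears under the notches, and lifts straight out. It stays where turned.
- release (a joint): Red release button's travel in m: 0 up (head latched) to 0.010 fully down (released). Moves straight down against about 5 N of friction, and stays down when let go.
- release_top (a point): Centre of the top face of the red release button, a disc 26 mm in diameter, 88 mm from the socket axis on the mount's -x side and 13 mm to its -y side. When up its top is 28 mm above the plinth's top, 18 mm when fully down.
- pad_top (a point): Centre of the top face of the black rubber pad with a yellow outline, 150 x 150 mm, 4 mm thick, fixed flat on the cart; z up.
- brick_center (a point): Centre of the chipped buff brick, 215 x 102 x 65 mm, 2.3 kg, length along x. Leave alone.
- caliper_center (a point): Middle of the aluminium vernier caliper lying flat, 215 mm long along x, jaws at the -x end, 8 mm high. Leave alone.
- scribe_center (a point): Blue plastic scribe with a steel point, lying flat, 130 mm long along x, 14 mm thick. Leave alone.
- cube0_center (a point): Centre of an orange plastic sample cube, 40 mm. Leave alone.
- cube1_center (a point): Centre of the other orange sample cube, 40 mm. Leave alone.

How it is judged:
On the way, in this order (a step that is already met when the one before it is completed fails the run):
1. the release button is pressed down, the head still locked (value of joint release above 0.008 m and angle between the x axis of head_center and the x axis of mount_seat, either way round below 0.5 rad), for 0.1 s.
2. the head is twisted a quarter turn while still in the mount (angle between the x axis of head_center and the x axis of mount_seat, either way round above 1.2 rad and horizontal distance between head_center and mount_seat below 0.01 m and z of head_center in the frame of mount_seat below 0.041 m), for 0.1 s.
3. the head is lifted off the mount (z of head_center in the frame of mount_seat above 0.058 m), for 0.1 s.
At the end, for the whole second after the job is handed in: The head stands upright (within 0.1 rad) on the rubber pad, its axis within 30 mm of the pad's middle, at rest and let go (horizontal distance between head_center and pad_top below 0.03 m and z of head_center in the frame of pad_top between 0.028 and 0.038 m and angle between head_center's own z axis and vertical below 0.1 rad and contact force between head and pad above 0.5 N and linear speed of head below 0.02 m/s); the robot touches nothing.
It fails at once if the head is let go in the air away from the mount, its underside more than 15 mm above the pad's top (horizontal distance between head_center and mount_seat above 0.08 m and z of head_center in the frame of pad_top above 0.048 m and contact force between the fingers and head below 0.05 N).
It fails at once if the brick, caliper, scribe or a cube is moved more than 20 mm (distance of any of brick_center, caliper_center, scribe_center, cube0_center, cube1_center from where it was at the start of the episode above 0.02 m).
It also fails if it takes over 54 s, if anything falls off the work surface, if the arm or the gripper's body presses on something with over 40 N, if the wrist force passes 120 N, or if a joint passes its speed limit or range.

## Working session

There is one attempt and no reset: what is moved stays moved. The work goes in short steps, Python scripts to look and compute and a tool call to move; the robot and the scene stay as the last step left them, time stands still between calls to the robot, and variables do not carry over. Pictures are saved under pics/ and viewed, at most 10 in all, crops included, and the job is handed in when it is done.

Besides the shell and the picture viewer there is one more tool, called after "Call:" as name(argument=value, ...) on one line, values as JSON. arm_command: Moves the arm, as the interface text tells. Its arguments: {"type":"object","properties":{"rows":{"type":"array"},"newtons":{"type":"number"}},"required":["rows"]}

```bash
mkdir -p pics; ls
python3 - <<'E'
from station import get_obs,cams,job,bot
import cv2,numpy as np
o=get_obs();print(o['t'],o['eef_pos'],o['tool_rot'],o['gripper_width'],bot.grip_point_offset)
for n in ["scene","side"]:
    p=cams.camera_params(n);print(n,p)
    cv2.imwrite(f"pics/{n}0.png",cams.read_camera(n)[:,:,::-1])
E
```

```text
pics
0.0 [ 6.74434831e-01 -2.48067698e-05  2.30343315e-01] [-5.85566021e-04  7.07109485e-01  7.07103511e-01 -6.77594225e-04] 1.0019479326485903 0.0187
scene {'K': array([[419.67122566,   0.        , 253.51960508],
       [  0.        , 419.67122566, 196.45536835],
       [  0.        ,   0.        ,   1.        ]]), 'k1': -0.14532180297484956, 'extrinsics': array([[-0.7032515 ,  0.42046519, -0.57327686,  1.41863713],
       [ 0.71057596,  0.38986101, -0.58573902,  0.83963211],
       [-0.02278457, -0.8192786 , -0.57294279,  0.90378154],
       [ 0.        ,  0.        ,  0.        ,  1.        ]])}
side {'K': array([[389.36391744,   0.        , 258.88316443],
       [  0.        , 389.36391744, 191.30999413],
       [  0.        ,   0.        ,   1.        ]]), 'k1': -0.01823622560695882, 'extrinsics': array([[ 0.92456929, -0.24818339,  0.28909624,  0.23546303],
       [-0.38098184, -0.59234101,  0.70991899, -0.82248324],
       [-0.00494655, -0.76650971, -0.64221367,  0.81243245],
       [ 0.        ,  0.        ,  0.        ,  1.        ]])}
```

View pics/scene0.png

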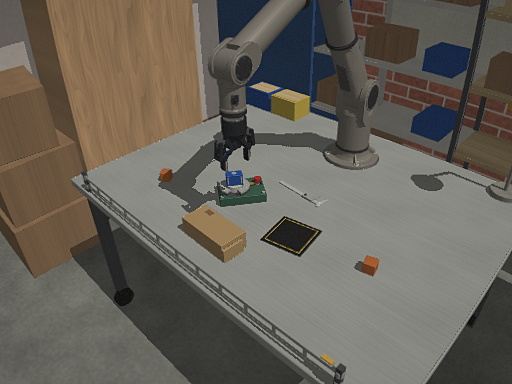

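View pics/side0.png

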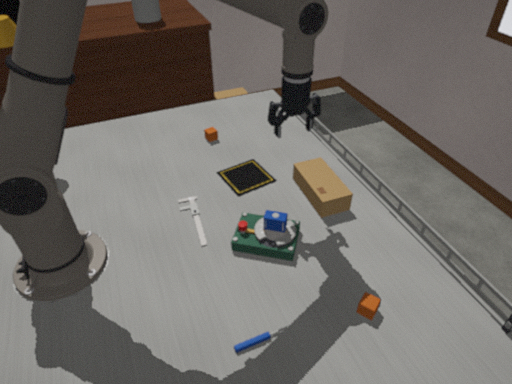

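The scene view shows the mount near (242,192) with the blue grip at (235,178), the button at (257,181) and the pad at (292,235). The side view shows the grip at (275,221), the button at (243,227) and the pad at (246,177). I'll measure these by colour.

```bash
cat > h.py <<'E'
from station import get_obs,cams,job,bot
import cv2,numpy as np
def ray(p,uv):
    K=p['K'];D=np.array([p['k1'],0,0,0,0.])
    n=cv2.undistortPoints(np.array(uv,float).reshape(-1,1,2),K,D)[:,0]
    E=p['extrinsics'];d=np.c_[n,np.ones(len(n))]@E[:3,:3].T
    return E[:3,3],d
def plane(p,uv,z):
    o,d=ray(p,uv);return o+d*((z-o[2])/d[:,2])[:,None]
def tri(p1,u1,p2,u2):
    A=[];b=[]
    for p,u in((p1,u1),(p2,u2)):
        o,d=ray(p,u);d=d[0]/np.linalg.norm(d[0]);M=np.eye(3)-np.outer(d,d);A.append(M);b.append(M@o)
    return np.linalg.lstsq(np.vstack(A),np.hstack(b),rcond=None)[0]
R={'red':((0,150,70),(7,255,255)),'blue':((108,120,50),(125,255,255)),'green':((65,60,20),(90,255,200)),'yellow':((22,90,60),(35,255,255)),'orange':((8,170,100),(16,255,255))}
def blobs(im,c,amin=15,close=0):
    h=cv2.cvtColor(im,cv2.COLOR_RGB2HSV);m=cv2.inRange(h,*R[c])
    if close:m=cv2.morphologyEx(m,cv2.MORPH_CLOSE,np.ones((close,close)))
    cs,_=cv2.findContours(m,cv2.RETR_EXTERNAL,cv2.CHAIN_APPROX_NONE)
    return sorted([c for c in cs if cv2.contourArea(c)>amin],key=cv2.contourArea,reverse=True)
def cen(c):
    m=cv2.moments(c);return np.array([m['m10']/m['m00'],m['m01']/m['m00']])
E
python3 - <<'E'
from h import *
np.set_printoptions(precision=4,suppress=True)
for n in["scene","side"]:
    im=cv2.imread(f"pics/{n}0.png")[:,:,::-1].copy();p=cams.camera_params(n)
    for c,z in(('red',.06),('blue',.08),('green',.035),('yellow',.004),('orange',.02)):
        for b in blobs(im,c,10,9 if c=='yellow' else 0):
            if c=='yellow' and cv2.contourArea(b)<200: continue
            u=cen(b)
            P=plane(p,u,z)[0]
            if abs(P[1])<.7 and .2<P[0]<1.3: print(n,c,u,cv2.contourArea(b),P)
            if c in('yellow','green') and abs(P[1])<.5 and cv2.contourArea(b)>200:
                q=cv2.approxPolyDP(cv2.convexHull(b),4,True)[:,0];print(q.tolist(),plane(p,q,z)[:,:2].tolist())
E
```

```text
scene red [257.1311 178.8087] 30.5 [ 0.4835 -0.094   0.06  ]
scene blue [234.0206 178.3047] 186.0 [ 0.5605 -0.1365  0.08  ]
scene green [244.9749 196.3451] 524.5 [ 0.5699 -0.0717  0.035 ]
[[266, 200], [221, 206], [217, 182], [261, 178]] [[0.5347403807282477, -0.0003718213993821884], [0.6686731979357842, -0.09123606084400071], [0.5757870371615027, -0.21868294636705798], [0.44151674214601677, -0.1147010964828411]]
scene green [250.2549 179.3137] 17.0 [ 0.4763 -0.1385  0.035 ]
scene yellow [291.2435 235.143 ] 1018.5 [0.592 0.168 0.004]
[[264, 238], [284, 218], [318, 231], [299, 253]] [[0.6639223174011928, 0.11221650577355347], [0.5391433948572567, 0.08965247416180167], [0.5148777994269612, 0.2197012274474367], [0.6412716522294295, 0.24226276407677827]]
scene orange [371.1435 261.6867] 108.0 [0.5369 0.4382 0.02  ]
scene orange [163.1343 172.4925] 33.5 [ 0.6638 -0.4538  0.02  ]
side red [242.4921 225.2667] 52.5 [ 0.478  -0.1067  0.06  ]
side blue [274.7257 220.8537] 265.5 [ 0.5573 -0.1435  0.08  ]
side blue [251.7119 341.7119] 202.5 [ 0.3727 -0.4422  0.08  ]
side green [262.325  246.4295] 802.5 [ 0.5069 -0.1777  0.035 ]
[[298, 225], [291, 259], [232, 247], [237, 228]] [[0.630760993086329, -0.14229592147241665], [0.5583071527257049, -0.24597178216757654], [0.4317128559908947, -0.14857662813826988], [0.4681225705317521, -0.08714926460450523]]
side green [250.9637 219.371 ] 119.5 [ 0.5168 -0.07    0.035 ]
side yellow [245.663  176.4559] 957.0 [0.5879 0.1609 0.004 ]
[[272, 180], [238, 193], [219, 172], [251, 160]] [[0.6623584236762873, 0.10872509077998438], [0.5341771146875162, 0.08931799071200552], [0.5122417001600629, 0.21983746947063165], [0.6398190707327495, 0.2433290715515849]]
side orange [369.7139 302.8093] 211.5 [ 0.6774 -0.4271  0.02  ]
side orange [210.2368 131.    ] 38.0 [0.5568 0.465  0.02  ]
```

Pad centre is about (0.589,0.165), and both views agree. The mount is near (0.56,-0.14) with yaw of about -35°. I'll move above it for a close look and start turning the wrist on the way.

Call:
arm_command(rows=[[[0,-0.4,-0.4,0.2,-1],[0,-0.4,-0.4,0.2,-1],[0,-0.4,-0.4,0.2,-1],[0,-0.4,-0.4,0.2,-1],[0,-0.4,-0.4,0.2,-1],[0,0,0,0,-1],[0,0,0,0,-1],[0,0,0,0,-1],[0,0,0,0,-1],[0,0,0,0,0]]], newtons=60)

```text
t: 1.35
eef_pos: [0.5548, -0.1199, 0.291]
tool_rot: [-0.0, 0.911, 0.413, -0.0]
contact_force: [0.6, 0.8, -0.3]
gripper_width: 0.001
grasp_force: 0.0
```

Run:
```python
from h import *
import pickle
p=cams.camera_params("wrist");im=cams.read_camera("wrist")
cv2.imwrite("pics/w1.png",im[:,:,::-1]);pickle.dump(p,open("w1.pkl","wb"))
o=get_obs();print(o['t'],o['eef_pos'],o['q'],p['extrinsics'].round(3))
```

```text
1.4 [ 0.55480195 -0.11994418  0.2909812 ] [-0.04834309  0.24727999  0.18382049  1.75523312 -0.04907096  1.14415854
 -0.56806457] [[ 0.752 -0.625 -0.209  0.609]
 [-0.66  -0.714 -0.236 -0.059]
 [-0.002  0.316 -0.949  0.433]
 [ 0.     0.     0.     1.   ]]
```

View pics/w1.png

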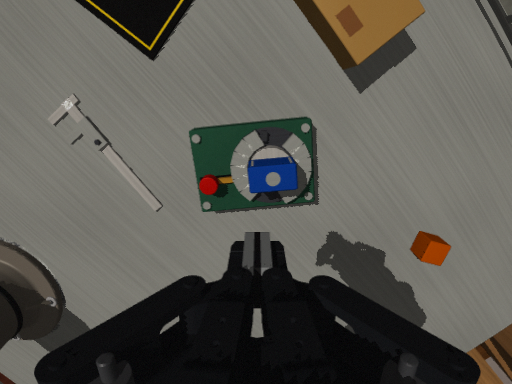

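The wrist view shows the button at (209,185), the blue grip at (273,175) with a grey dot on top at (273,179), and the plinth corners at about (190,128), (312,117), (315,204) and (202,212).

Run:
```python
from h import *
import pickle
np.set_printoptions(precision=4,suppress=True)
p=pickle.load(open("w1.pkl","rb"));im=cv2.imread("pics/w1.png")[:,:,::-1].copy()
b=blobs(im,'blue')[0];r=blobs(im,'red')[0];g=blobs(im,'green',close=5)[0]
# grey dot inside blue
m=np.zeros(im.shape[:2],np.uint8);cv2.drawContours(m,[cv2.convexHull(b)],-1,255,-1)
m=cv2.erode(m,np.ones((5,5)));h=cv2.cvtColor(im,cv2.COLOR_RGB2HSV);d=m&cv2.inRange(h,(0,0,60),(180,110,255))
d[:, :262]=0;d[:,284:]=0
ud=np.argwhere(d>0)[:,::-1];print('dot',len(ud),ud.mean(0),ud.min(0),ud.max(0))
H=plane(p,ud.mean(0),.101)[0];B=plane(p,cen(r),.061)[0]
print('head',H,'button',cen(r),B,np.linalg.norm((H-B)[:2]))
v=(B-H)[:2];print('yaw',np.degrees(np.arctan2(v[1],v[0])-np.arctan2(-13,-88)))
q=cv2.approxPolyDP(cv2.convexHull(g),5,True)[:,0]
P=plane(p,q,.035);print(q.tolist());print(P)
for i in range(len(P)):
    e=P[(i+1)%len(P)]-P[i];print(np.linalg.norm(e),np.degrees(np.arctan2(e[1],e[0])))
(pa,_,an)=cv2.minAreaRect(plane(p,b[:,0],.101)[:,:2].astype(np.float32)*1000);print('grip',pa,_,an)
q=cv2.boxPoints
# two-view checks
S={'scene':None,'side':None}
ps=cams.camera_params('scene');pd=cams.camera_params('side')
print('btn tri',tri(p,cen(r),pd,[242.5,225.3]),tri(p,cen(r),ps,[257.1,178.8]))
cv2.imwrite("pics/w1c.png",cv2.resize(im[100:230,170:340,::-1],None,fx=4.5,fy=4.5,interpolation=cv2.INTER_CUBIC))
```

```text
dot 167 [272.6886 178.6108] [266 172] [280 185]
head [ 0.5597 -0.1435  0.101 ] button [207.9617 184.634 ] [ 0.4815 -0.1018  0.061 ] 0.08859470792857112
yaw 323.53182849880886
[[310, 119], [313, 201], [202, 210], [189, 131]]
[[ 0.6432 -0.1293  0.035 ]
 [ 0.5727 -0.2267  0.035 ]
 [ 0.4376 -0.1276  0.035 ]
 [ 0.5072 -0.0315  0.035 ]]
0.12024635495021475 -125.88968282419616
0.16753706411994557 143.75279074118555
0.11869096695911356 54.127834090079766
0.16757086549224 -35.71531486499692
grip (562.4381103515625, -139.56910705566406) (41.8575553894043, 58.714012145996094) 54.44816970825195
btn tri [ 0.4795 -0.1025  0.0553] [ 0.4777 -0.1019  0.0535]
```

View pics/w1c.png

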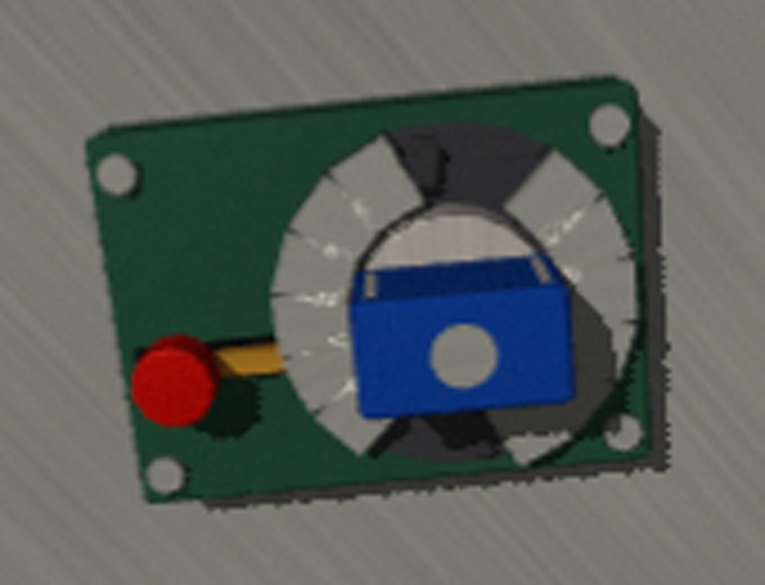

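The measurements agree: axis (0.5597,-0.1432), yaw -36°, button (0.481,-0.102). The plinth edges measure 119x168 mm, button-to-axis is 88.6 mm, and the plinth centre gives the same axis. Next I'll go above the button.

Call:
arm_command(rows=[[[0,-0.25,0.05,-0.2,-1],[0,-0.25,0.05,-0.4,-1],[0,-0.25,0.05,-0.5,-1],[0,-0.25,0.05,-0.5,-1],[0,-0.23,0.1,-0.5,-1],[0,0,0,-0.5,-1],[0,0,0,-0.5,-1],[0,0,0,-0.35,-1],[0,0,0,-0.1,0],[0,0,0,0,0]]])

```text
t: 2.65
eef_pos: [0.4813, -0.102, 0.0784]
tool_rot: [0.0, 0.994, 0.106, -0.0]
contact_force: [-0.3, 0.3, 0.2]
gripper_width: -0.002
grasp_force: 0.0
```

Call:
arm_command(rows=[[[0,0,0,-0.12,0],[0,0,0,-0.1,0],[0,0,0,-0.06,0],[0,0,0,-0.06,0],[0,0,0,-0.05,0],[0,0,0,-0.04,0],[0,0,0,-0.02,0],[0,0,0,0,0],[0,0,0,0,0],[0,0,0,0,0]]])

```text
t: 3.9
eef_pos: [0.4814, -0.102, 0.0528]
tool_rot: [-0.0, 0.994, 0.105, 0.0]
contact_force: [-6.3, 2.3, 25.7]
gripper_width: 0.001
grasp_force: 12.8
```

The button has bottomed out: z is 0.0528 and the force is 26 N. I'll lift, open the fingers and align over the grip.

Call:
arm_command(rows=[[[0,0,0,0.5,0],[0,0,0,0.5,-1],[85,0,0,0.5,-1],[85,0.3,-0.15,0.2,-1],[85,0.3,-0.15,0,-1],[85,0.3,-0.15,0,-1],[85,0.3,-0.15,0,-1],[85,0.1,-0.09,0,-1],[85,0,0,0,-1],[85,0,0,0,-1]]])

```text
t: 5.15
eef_pos: [0.5591, -0.1436, 0.1527]
tool_rot: [0.0, 0.967, -0.253, -0.0]
contact_force: [-0.3, -0.3, -0.2]
gripper_width: 0.993
grasp_force: 0.0
```

Call:
arm_command(rows=[[[85,0,0,0,-1],[85,0,0,0,-0.5],[85,0,0,-0.2,0],[85,0,0,-0.2,0],[85,0,0,-0.2,0],[85,0,0,0,0],[85,0,0,0,0],[85,0,0,0,0],[85,0,0,0,0],[85,0,0,0,0]]])

```text
t: 6.4
eef_pos: [0.5594, -0.1434, 0.1176]
tool_rot: [-0.0, 0.951, -0.309, 0.0]
contact_force: [-0.1, 0.1, -0.5]
gripper_width: 0.997
grasp_force: 0.0
```

Run:
```python
from h import *
np.set_printoptions(precision=4,suppress=True)
p=cams.camera_params("wrist");im=cams.read_camera("wrist")
cv2.imwrite("pics/w2.png",im[:,:,::-1])
o=get_obs();print(o['t'],o['eef_pos'],o['tool_rot'],o['q'])
r=blobs(im,'red')
if r: print('btn',cen(r[0]),plane(p,cen(r[0]),.053)[0])
b=blobs(im,'blue')
if b: print(cen(b[0]),cv2.minAreaRect(plane(p,b[0][:,0],.101)[:,:2].astype(np.float32)*1000))
```

```text
6.45 [ 0.5593 -0.1434  0.1175] [-0.      0.9509 -0.3095  0.0002] [-0.2006  0.484   0.449   1.9178 -0.285   0.8018 -1.7967]
btn [271.9345 294.2187] [ 0.484  -0.1038  0.053 ]
[258.5435 220.4718] ((564.4863891601562, -147.35052490234375), (32.83871078491211, 68.57844543457031), 53.785804748535156)
```

View pics/w2.png

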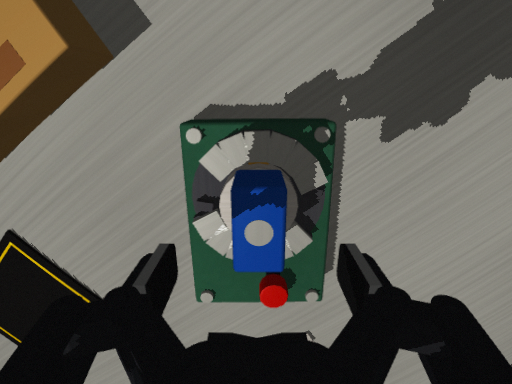

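The bar is at column 258, centred between the finger tips (about 157 and 358), and the button is down at (273,291). I'll descend and grip.

Call:
arm_command(rows=[[[85,0,0,-0.25,0],[85,0,0,-0.25,0],[85,0,0,-0.25,0],[85,0,0,-0.14,0],[85,0,0,0,0],[15,0,0,0,0],[15,0,0,0,0],[15,0,0,0,0],[15,0,0,0,0],[15,0,0,0,0]]], newtons=60)

```text
t: 7.7
eef_pos: [0.5595, -0.1437, 0.0645]
tool_rot: [-0.0, 0.951, -0.31, 0.0]
contact_force: [-2.1, 0.6, 6.2]
gripper_width: 0.392
grasp_force: 60.9
```

Call:
arm_command(rows=[[[15,0,0,0,0.5],[15,0,0,0,0.8],[15,0,0,0,0.8],[15,0,0,0,0.8],[15,0,0,0,0.8],[15,0,0,0,0.8],[15,0,0,0,0.8],[15,0,0,0,0.8],[15,0,0,0,0.8],[15,0,0,0,0.8]]])

```text
t: 8.95
eef_pos: [0.56, -0.1432, 0.0645]
tool_rot: [-0.0, 1.0, -0.006, 0.001]
contact_force: [0.7, 1.2, 4.6]
gripper_width: 0.386
grasp_force: 60.8
```

```bash
python3 -c "
from h import *
o=get_obs();print(o['eef_pos'],o['contact_force'],o['torque'],o['grasp_force'],np.degrees(2*np.arctan2(o['tool_rot'][2],o['tool_rot'][1]))%180)"
```

```text
[ 0.55999439 -0.14321133  0.06448649] [0.7362845  1.18807148 4.57815247] [ 0.1892666   0.03235409 -0.12037025] 60.818456411361694 179.35138408718007
```

Call:
arm_command(rows=[[[15,0,0,0,0.9],[15,0,0,0,0.9],[15,0,0,0,0.9],[15,0,0,0,0.9],[15,0,0,0,0.9],[15,0,0,0,0.9],[15,0,0,0,0.9],[15,0,0,0,0.9],[15,0,0,0,0.9],[15,0,0,0,0.9]]])

```text
t: 10.2
eef_pos: [0.5599, -0.1427, 0.0645]
tool_rot: [-0.0, 0.938, 0.347, 0.001]
contact_force: [-0.1, 1.1, 4.4]
gripper_width: 0.394
grasp_force: 60.9
```

Call:
arm_command(rows=[[[15,0,0,0,0.5],[15,0,0,0,0.4],[15,0,0,0,0.2],[15,0,0,0,0],[15,0,0,0,0],[15,0,0,0,0],[15,0,0,0,0],[15,0,0,0,0],[15,0,0,0,0],[15,0,0,0,0]]])

```text
t: 11.45
eef_pos: [0.5601, -0.1429, 0.0645]
tool_rot: [0.0, 0.922, 0.387, 0.001]
contact_force: [0.3, 1.3, 5.4]
gripper_width: 0.392
grasp_force: 61.0
```

Run:
```python
from h import *
o=get_obs();print(o['eef_pos'],o['contact_force'],o['torque'],o['grasp_force'],o['gripper_width'],np.degrees(2*np.arctan2(o['tool_rot'][2],o['tool_rot'][1])),o['q'])
cv2.imwrite("pics/w3.png",cams.read_camera("wrist")[:,:,::-1])
```

```text
[ 0.5600567  -0.14294541  0.06449651] [0.25720714 1.32957179 5.41346948] [ 0.34809722  0.11401004 -0.07194344] 60.99953055381775 0.3923336421542642 45.53229616961948 [ 0.11792323  0.52741566  0.03159968  1.92390266 -0.02594283  0.68915296
 -0.61087695]
```

View pics/w3.png

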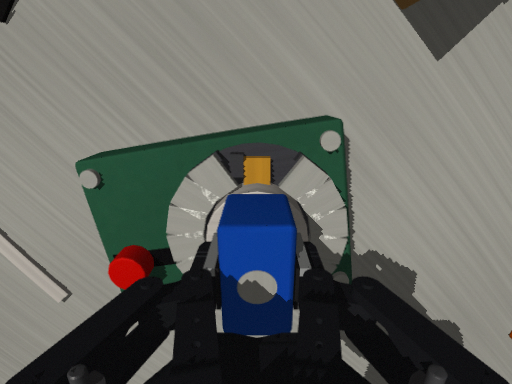

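The wrist has turned 81.6° (1.42 rad), and the brass ear at (257,170) sits centred in the notch. Now I'll lift it.

Call:
arm_command(rows=[[[15,0,0,0.05,0],[15,0,0,0.05,0],[15,0,0,0.08,0],[15,0,0,0.1,0],[15,0,0,0.15,0],[15,0,0,0.15,0],[15,0,0,0.2,0],[15,0,0,0.2,0],[15,0,0,0.2,0],[15,0,0,0.1,0]]])

```text
t: 12.75
eef_pos: [0.5597, -0.1435, 0.1418]
tool_rot: [0.0, 0.922, 0.387, 0.001]
contact_force: [0.0, -0.4, -3.2]
gripper_width: 0.391
grasp_force: 60.2
```

Run:
```python
from h import *
o=get_obs();print(o['t'],o['eef_pos'],o['contact_force'],o['grasp_force'],o['gripper_width'])
cv2.imwrite("pics/side2.png",cams.read_camera("side")[130:300,160:400,::-1])
```

```text
12.75 [ 0.55967391 -0.14349412  0.14184541] [ 0.02079708 -0.37588278 -3.23363744] 60.226932764053345 0.3912069095708941
```

View pics/side2.png

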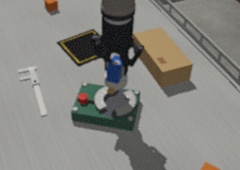

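The head is off the mount (load -3.2 N), with its underside about 0.11 m up. I'll carry it to the pad centre at (0.5885,0.1656).

Call:
arm_command(rows=[[[15,0,0.3,0,0],[15,0.05,0.55,0,0],[15,0.05,0.65,0,0],[15,0.05,0.65,0,0],[15,0.05,0.65,0,0],[15,0.05,0.65,0,0],[15,0.05,0.65,0,0],[15,0.08,0.55,0,0],[15,0.1,0.3,0,0],[15,0,0.2,0,0]]])

```text
t: 14.05
eef_pos: [0.5879, 0.1665, 0.1403]
tool_rot: [0.0, 0.922, 0.387, -0.0]
contact_force: [-0.6, -0.9, -3.3]
gripper_width: 0.386
grasp_force: 60.2
```

Call:
arm_command(rows=[[[15,0,0,0,0],[15,0,0,-0.2,0],[15,0,0,-0.3,0],[15,0,0,-0.3,0],[15,0,0,-0.3,0],[15,0,0,-0.2,0],[15,0,0,-0.2,0],[15,0,0,-0.1,0],[15,0,0,0,0],[15,0,0,0,0]]])

```text
t: 15.3
eef_pos: [0.5885, 0.1658, 0.0453]
tool_rot: [0.0, 0.922, 0.387, 0.001]
contact_force: [-0.1, -0.3, -3.3]
gripper_width: 0.392
grasp_force: 60.3
```

Run:
```python
from h import *
o=get_obs();print(o['t'],o['eef_pos'],o['contact_force'],o['grasp_force'],o['gripper_width'])
p=cams.camera_params("wrist");im=cams.read_camera("wrist")
cv2.imwrite("pics/w4.png",im[:,:,::-1])
```

```text
15.3 [0.58849882 0.16578041 0.04525505] [-0.10654831 -0.3117595  -3.3423946 ] 60.296512842178345 0.3923024188015861
```

View pics/w4.png

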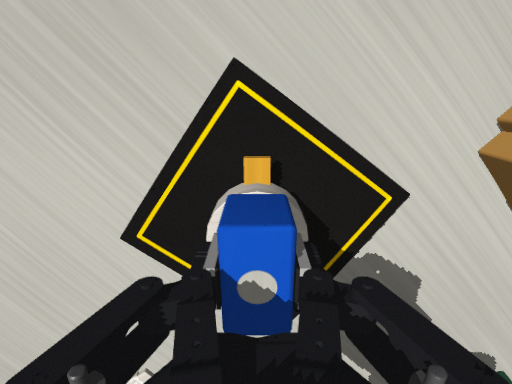

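The head is upright over the pad, whose yellow corners are at (238,82), (390,198) and (138,236). The underside is about 11 mm above the surface, so I'll set it down slowly.

Call:
arm_command(rows=[[[15,0,0,-0.06,0],[15,0,0,-0.05,0],[15,0,0,-0.03,0],[15,0,0,-0.02,0],[15,0,0,-0.02,0],[15,0,0,-0.01,0],[15,0,0,-0.01,0],[15,0,0,0,0],[15,0,0,0,0],[15,0,0,0,0]]])

```text
t: 16.6
eef_pos: [0.5881, 0.1656, 0.0335]
tool_rot: [0.0, 0.922, 0.387, 0.0]
contact_force: [-3.5, -0.5, 5.2]
gripper_width: 0.391
grasp_force: 61.5
```

It's down: the force went from -3.3 to +5.2 N. I'll release and retreat straight up.

Call:
arm_command(rows=[[[50,0,0,0,0],[60,0,0,0,0],[75,0,0,0,0],[75,0,0,0,0],[75,0,0,0,0],[75,0,0,0,0],[75,0,0,0.1,0],[75,0,0,0.3,0],[75,0,0,0.5,0],[75,0,0,0.5,0]]])

```text
t: 17.85
eef_pos: [0.5883, 0.1657, 0.1189]
tool_rot: [0.0, 0.922, 0.387, 0.001]
contact_force: [-0.3, 0.6, 0.5]
gripper_width: 0.881
grasp_force: 0.0
```

Call:
arm_command(rows=[[[75,0,0,0.5,0],[75,0,0,0.5,0],[75,0,0,0.5,0],[75,0,0,0.3,0],[75,0,0,0.1,0],[75,0,0,0,0],[75,0,0,0,0],[75,0,0,0,0],[75,0,0,0,0],[75,0,0,0,0]]])

```text
t: 19.1
eef_pos: [0.588, 0.1656, 0.2305]
tool_rot: [-0.0, 0.922, 0.387, -0.0]
contact_force: [0.9, 0.1, -1.0]
gripper_width: 0.879
grasp_force: 0.0
```

Run:
```python
from h import *
np.set_printoptions(precision=4,suppress=True)
o=get_obs();print(o['t'],o['eef_pos'],o['contact_force'])
p=cams.camera_params("wrist");im=cams.read_camera("wrist")
cv2.imwrite("pics/w5.png",im[:,:,::-1])
y=max(blobs(im,'yellow',10,9),key=cv2.contourArea)
q=cv2.approxPolyDP(cv2.convexHull(y),6,True)[:,0];P=plane(p,q,.004);print(q.tolist(),P[:,:2],P.mean(0))
b=blobs(im,'blue')[0];print(cen(b),cv2.minAreaRect(plane(p,b[:,0],.070)[:,:2].astype(np.float32)*1000))
```

```text
19.1 [0.588  0.1656 0.2305] [ 0.8565  0.1062 -1.0072]
[[247, 88], [328, 148], [270, 222], [191, 171]] [[0.6431 0.2388]
 [0.666  0.1122]
 [0.5389 0.089 ]
 [0.515  0.217 ]] [0.5908 0.1643 0.004 ]
[256.8244 168.5243] ((591.5769653320312, 168.46905517578125), (64.60501098632812, 33.220298767089844), 44.57085037231445)
```

View pics/w5.png

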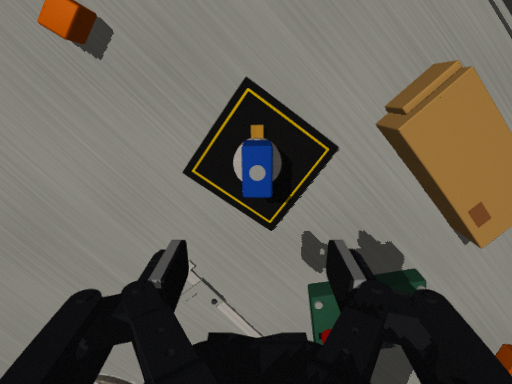

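The head stands upright at the pad's centre, with its top dot at (257,173). The gripper is clear of it and nothing else has been disturbed.

```bash
python3 -c "
from station import job
print(job.hand_in())"
```

```text
the job is handed in; nothing more can be done
None
```

I pressed the release button fully down, twisted the head 1.42 rad to its stop, lifted it off and stood it upright within about 5 mm of the pad's centre; the job is handed in at about 19 s, with no verdict returned.

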